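Pack the last spotlight and stack the spare stack-nest bin on top

ROBOT

A 6-joint arm with a two-finger parallel gripper is mounted at the origin on the work surface. World frame = base frame: x ahead of the robot, y to its left, z up, the work surface at z = 0. Lengths are in m, angles in rad, forces in N, time in s.
With the tool pointing down it reaches from about 0.25 to 0.775 m from the base axis. Payload 4 kg.
Tool frame: the origin (TCP) lies at the very end of the fingers, on their centre line; the grasp point (between the pads) lies 19 mm behind it; z points along the fingers, y is the line along which they close (so a half turn about z gives the same grasp; the last joint's range is limited). The gripper opens to 94 mm and grips with 3 to 60 N. Pads are 16 mm wide; open, the fingers measure 119 mm over their backs; the gripper's body (75 mm by 177 mm) begins 78 mm behind the grasp point.
Start: joints at [1.025, 0.087, 1.371, -0, 1.684, -0.103], TCP at [0.236, 0.497, 0.171] pointing down, gripper open.
Joint ranges: [-3.1, 3.1], [-0.76, 2.03], [0.27, 2.55], [-1.08, 4.22], [0.17, 2.65], [-2.57, 2.57]. Speed limits (rad/s): [2.79, 2.79, 3.14, 3.14, 3.14, 3.14].

INTERFACE

Orientations are given as [roll, pitch, yaw] about the fixed x, y, z axes, in that order (R = Rz(yaw) Ry(pitch) Rx(roll)).
In Python, from bench import robot, snapshot, finder gives the robot as it stands.
- The arm moves only by the tool drive_tool, never from a script. Its argument "deltas" is text: rows parted by semicolons, each of 7 numbers parted by spaces: the shift along the tool's x, y, z each as a share of 100 mm, from -1 to 1, then the turn, a rotation vector about the tool's x, y, z each as a share of 90 degrees, from -1 to 1, then the finger opening in mm, from 0 to 94. In form: tx ty tz rx ry rz gripper; .... A call has 1 to 5 rows; each row is the pose to reach, as a shift and turn from the pose commanded when the call began, along the tool's axes at that moment; what a row does not reach only later rows make up. A row lasts 1/10 s, in which the tool goes at most 50 mm and 8.59 degrees, less where a joint would pass 70% of its speed; a pose out of reach is approached as far as the arm can. A call with a number of a shift or a turn outside -1 to 1 is refused whole. A call with a gripper value outside its range is refused whole. The fingers move at their own pace and stop on an object; the grip force is fixed at half the most. Time passes only in rows, so rows that repeat a pose let the fingers close. It gives the time, the measured TCP pose, the force, the opening and the grip force at its end, in the units of the state.
- robot.get_obs(): the state, without advancing time (a new reading comes with each control period).
- snapshot(name): name is "side" or "top" or "wrist"; returns a dict with "img" (384x512x3 uint8, red, green, blue), "fx", "fy", "cx", "cy" (pixels), "D" ([k1, k2, p1, p2, k3] as OpenCV has them; the pictures are not rectified), "T" (4x4, takes a point from camera to world coordinates); the wrist camera has in their place "hand_eye" (4x4, takes a point from camera to tool coordinates, whose origin is the TCP and whose axes are the flange's). Camera axes: x right, y up, looking along -z (the intrinsics and any distortion apply to the point x, -y, -z); pixel columns grow to the right and rows downward; lengths in m; the calibration is good to about 2 mm. A picture is of the moment at which its call begins: read the wrist's pose just before it. There is no depth.
- robot.close_job(): hands the job in; it is judged then, once.
Trained networks look in the newest picture that a camera, given by its name, has taken for a name from the list of things; names that differ only in an ending like _2 or _b are one class to them, and where a whole thing is asked for, a point or a joint stands for the part that bears it (a point fixed in the world has none). Each returns a list of dicts, best first, with "confidence" (0 to 1); they miss things now and then, are a little off and sometimes report something else, mostly with a low value. They report only what shows in the picture. A call takes as long as a camera call. They do not tell look-alikes from the thing itself.
- finder.look_for(camera, thing): "xy" ([column, row] in pixels, amid what is visible of it).
- finder.masks_of(camera, thing): "region" (384x512 bool, what is visible of it) and "xy" ([column, row] in pixels, amid what is visible of it).
- finder.landmark_of(camera, thing): "xy" ([column, row] in pixels: a listed point, or the origin of a listed thing).
The state is a dict: "time": time; "joint_positions": joint angles; "qvel": joint speeds; "joint_torque": joint torques, N m; "tool_pos": TCP position; "ee_rot": TCP orientation; "wrist_force": force on the tool from outside, world axes, zero at the start; "wrist_torque": the same for the moment, N m; "width": finger opening in m; "finger_force": force on a finger pad.
Only numpy, scipy, OpenCV 4.12 (cv2) and the standard library are available. Lean on these libraries where they do the work, as an engineer would, in place of code of your own. Each camera call takes 0.05 s, during which the arm holds its last target. There are 200 camera calls.

TASK

Stand the last spotlight, white flange down, in the free space of the blue bin that already holds one. Then put the empty blue bin on top of that bin, turned so that its orange end is over the plain end of the lower one and it sits level on the yellow lugs inside the rim instead of nesting down onto the lights. Set it down gently rather than dropping it, leave the lower bin where it stands, and do not knock over or push about the other things on the bench.

Things in the scene. Friction and masses are not known exactly. Their poses are not given: they have to be found in the camera images.
- loaded_bin: Blue lower bin holding one spotlight; loose, 0.3 kg. 80 mm high, open top, 2.5 mm walls leaning outward: outside 168 x 58 mm at the foot, 180 x 70 at the rim; inside 53 mm wide at the floor (3 mm thick), 65 at the rim. Origin: centre of the underside; x along its length to the orange end wall, z up. A first light stands near x = -55 mm, y = 0.
- loaded_bin_free (a point): Middle of the free space on the loaded bin's floor, at x = +16, y = 0, z = 3 mm in that bin, axes as the bin. A light goes down freely between the lugs with its centre up to 17 mm either way along x from here, 3 mm play sideways at the floor.
- loaded_bin_seat (a point): Centre line of the loaded bin at lug-top height, 74 mm above its underside. Two yellow lugs in each long wall, 16 mm long, at x = +66 and -40 mm of the bin, 6 mm thick, reach to 22.5 mm from the centre line, tops 6 mm below the rim. An upper bin turned end for end rests its foot on them, underside centred here, 3.5 mm play to the rim all round. Facing alike, slots let it drop past them.
- spare_bin_center (a point): Centre of the empty blue spare bin (on its axis, 40 mm above its underside); same make and size as the loaded bin, 0.22 kg, loose. x to its orange end, z up. Starts facing about as the loaded bin does. Can be gripped from above across its middle, where each long side has an upright flat grip panel 44 mm long, from 38 to 80 mm up, 70 mm across the two; side slots (22 mm long, 36 mm high from the foot) at x = +66 and -40 mm.
- spare_bin_orange_end (a point): Middle of the orange end wall of the spare bin: 87 mm along x from its centre, 40 mm above its underside.
- last_light_center (a point): Centre of the last spotlight, to be packed, 31 mm above its underside: upright black cylinder 38 mm in diameter, 62 mm tall over all, on a white flange 46 mm in diameter and 8 mm thick at its foot; 0.14 kg; loose, starts standing on the bench between the bins. z up.
- packed_light_center (a point): Centre of the spotlight already in the loaded bin, same kind and size; stands on the bin's floor.
- tape_measure: Black and red tape measure, 70 x 36 x 62 mm, bystander. Origin: centre of the underside.
- pliers: Pliers with orange handles lying flat, 165 mm long, 60 mm wide, 20 mm high, bystander. Origin: below the joint, on the underside; x towards the jaws.
- water_bottle: Clear bottle with blue label, 72 mm in diameter, 220 mm tall, bystander. Origin: centre of the underside.
- spare_bin: The spare bin as a whole; origin at the centre of its underside, axes as for its centre point.
- last_light: The last spotlight as a whole; origin at the centre of its underside, z up.
- packed_light: The packed spotlight as a whole; origin at the centre of its underside, z up.
There are look-alikes about, which are no part of the job. Leave any green look-alike of the last_light alone.

How it is judged:
By the outcome, as a careful person would: the job done as asked, in the order asked, and still so for the second after the job is handed in, with the robot touching nothing.
It also fails if it takes over 64 s, if anything falls off the work surface, if the arm or the gripper's body presses on something with over 40 N, if the wrist force passes 120 N, or if a joint passes its speed limit or range.

## Working session

There is one attempt and no reset: what is moved stays moved. The work goes in short steps, Python scripts to look and compute and a tool call to move; the robot and the scene stay as the last step left them, time stands still between calls to the robot, and variables do not carry over. Pictures are saved under pics/ and viewed, at most 10 in all, crops included, and the job is handed in when it is done.

Besides the shell and the picture viewer there is one more tool, called after "Request:" as a command line: name --argument value ..., lists and objects as JSON in quotes. drive_tool: Moves the arm, as the interface text tells. Shift numbers are shares of 100 mm and turn numbers shares of 90 degrees, none past 1 either way. Its arguments: {"type":"object","properties":{"deltas":{"type":"string"}},"required":["deltas"]}

```bash
mkdir -p pics
cat > h.py <<'E'
import numpy as np, cv2
from scipy.spatial.transform import Rotation as R
from bench import robot, snapshot, finder
def tool():
    o=robot.get_obs(); T=np.eye(4); T[:3,3]=o["tool_pos"]; T[:3,:3]=R.from_euler("xyz",o["ee_rot"]).as_matrix(); return T
def cam(name):
    T=tool(); s=snapshot(name)
    if "T" not in s: s["T"]=T@np.array(s["hand_eye"])
    s["T"]=np.array(s["T"]); s["K"]=np.array([[s["fx"],0,s["cx"]],[0,s["fy"],s["cy"]],[0,0,1.]]); return s
def ray(s,xy):
    u=cv2.undistortPoints(np.array([[xy]],float),s["K"],np.array(s["D"],float))[0,0]
    d=s["T"][:3,:3]@np.array([u[0],-u[1],-1]); return s["T"][:3,3],d
def atz(s,xy,z):
    p,d=ray(s,xy); return p+d*(z-p[2])/d[2]
def proj(s,P):
    c=np.linalg.inv(s["T"])@np.append(P,1); c=c[:3]*[1,-1,-1]
    return cv2.projectPoints(c[None],np.zeros(3),np.zeros(3),s["K"],np.array(s["D"],float))[0].ravel()
def save(s,n): cv2.imwrite("pics/"+n,cv2.cvtColor(s["img"],cv2.COLOR_RGB2BGR))
E
python3 - <<'E'
from h import *
np.set_printoptions(precision=3,suppress=True)
H={"loaded_bin":0,"loaded_bin_free":.003,"loaded_bin_seat":.074,"spare_bin_center":.04,"spare_bin_orange_end":.04,"last_light_center":.031,"packed_light_center":.034,"tape_measure":0,"pliers":0,"water_bottle":0}
ims=[]
for n in("top","side"):
    s=cam(n); ims.append(s["img"])
    print(n,s["T"][:3,3])
    for k,z in H.items():
        for d in finder.landmark_of(n,k)[:3]:
            print(k,np.round(d["xy"]),round(d["confidence"],2),atz(s,d["xy"],z))
cv2.imwrite("pics/a.png",cv2.cvtColor(np.vstack(ims),cv2.COLOR_RGB2BGR)[:, :])
im=np.hstack(ims);cv2.imwrite("pics/a.png",cv2.resize(cv2.cvtColor(im,cv2.COLOR_RGB2BGR),(800,300)))
cv2.imwrite("pics/top.png",cv2.resize(cv2.cvtColor(ims[0],cv2.COLOR_RGB2BGR),(800,600)))
print(robot.get_obs())
E
```

```text
top [0.473 0.004 1.103]
loaded_bin [178. 209.] 0.57 [0.538 0.244 0.   ]
loaded_bin_free [180. 213.] 0.91 [0.524 0.235 0.003]
loaded_bin_seat [177. 206.] 0.92 [0.54  0.231 0.074]
spare_bin_center [333. 194.] 0.95 [ 0.584 -0.225  0.04 ]
spare_bin_orange_end [332. 225.] 0.72 [ 0.493 -0.219  0.04 ]
last_light_center [278. 178.] 0.74 [ 0.632 -0.061  0.031]
last_light_center [251. 215.] 0.6 [0.52  0.018 0.031]
last_light_center [251. 185.] 0.5 [0.61  0.017 0.031]
packed_light_center [181. 191.] 0.59 [0.59  0.229 0.034]
tape_measure [263. 137.] 0.8 [ 0.765 -0.018  0.   ]
tape_measure [177. 206.] 0.55 [0.545 0.245 0.   ]
tape_measure [182. 192.] 0.41 [0.589 0.23  0.   ]
pliers [406. 263.] 0.95 [ 0.38  -0.451  0.   ]
water_bottle [126. 171.] 0.97 [0.655 0.407 0.   ]
water_bottle [180. 209.] 0.59 [0.539 0.237 0.   ]
side [ 0.103 -0.85   0.824]
loaded_bin [206. 177.] 0.63 [0.541 0.23  0.   ]
loaded_bin_free [199. 178.] 0.76 [0.516 0.232 0.003]
loaded_bin_seat [204. 158.] 0.78 [0.535 0.226 0.074]
spare_bin_center [291. 273.] 0.59 [ 0.54  -0.261  0.04 ]
spare_bin_center [295. 257.] 0.57 [ 0.576 -
[... 208 characters left out ...]
165.] 0.54 [0.587 0.227 0.034]
tape_measure [313. 206.] 0.75 [ 0.758 -0.039  0.   ]
tape_measure [207. 176.] 0.52 [0.543 0.234 0.   ]
water_bottle [216. 146.] 0.74 [0.643 0.385 0.   ]
water_bottle [219. 171.] 0.51 [0.59  0.243 0.   ]
{'time': 1.1, 'joint_positions': array([ 1.025,  0.087,  1.371,  0.   ,  1.684, -0.103]), 'qvel': array([ 0.   ,  0.001, -0.001,  0.001, -0.   ,  0.002]), 'joint_torque': array([  0.001, -34.006, -30.26 ,   0.072,   0.024,   0.   ]), 'tool_pos': array([0.236, 0.497, 0.171]), 'ee_rot': array([ 3.141, -0.   ,  2.699]), 'wrist_force': array([-0.099, -0.643,  0.312]), 'wrist_torque': array([-0.036, -0.046,  0.032]), 'finger_force': 0.0, 'width': 0.09427249795375066}
```

View pics/top.png

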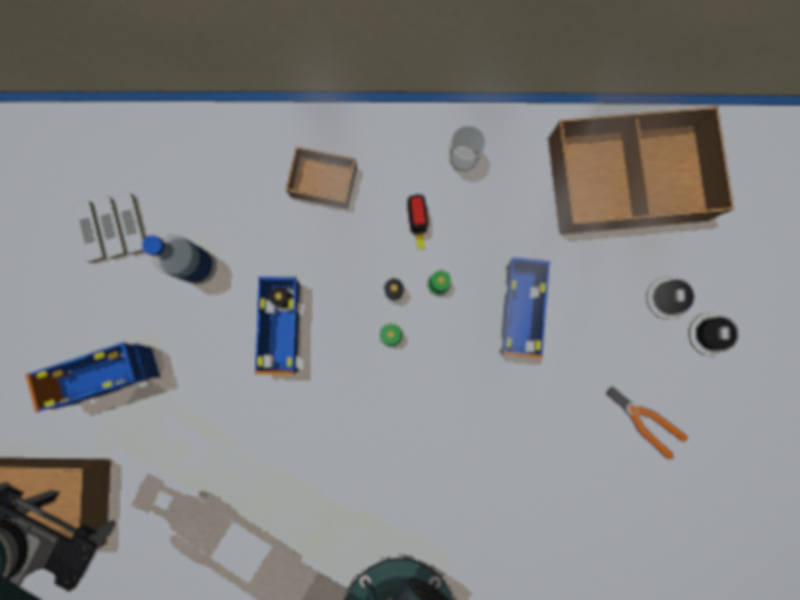

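View pics/a.png

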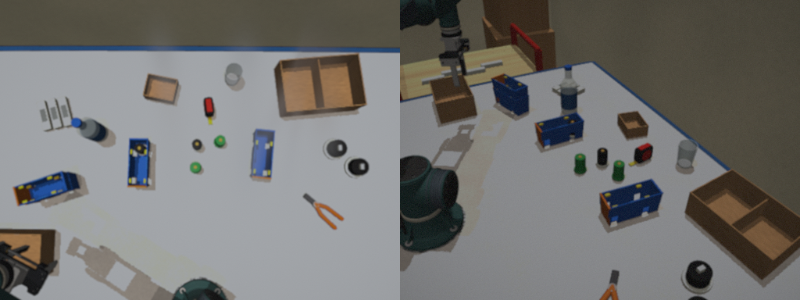

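Candidates for the last light in the top picture (original pixels):
- Black light at (251,185), between the bins. This matches the description and is my choice.
- Green look-alike at (278,178). Leave alone.
- Green look-alike at (251,215). Leave alone.
- Light already packed at (181,191).

For the bins, the loaded one is at (178,207), the empty one at (334,196), and a similar bin or stack at about (58,240) is no part of the job. Both orange ends face the robot (world -x).

Request:
drive_tool --deltas "-0.5 -0.25 -0.1 0 0 0 94; -1 -0.5 -0.1 0 0 0 94; -1 -0.5 -0.1 0 0 0 94"

```text
time: 1.4
tool_pos: [0.3069, 0.4064, 0.182]
ee_rot: [3.141, 0.002, 2.695]
wrist_force: [-0.7, 0.3, 0.5]
width: 0.0936
finger_force: 0.0
```

Request:
drive_tool --deltas "-0.5 -0.25 -0.1 0 0 0 94; -1 -0.5 -0.1 0 0 0 94; -1 -0.5 -0.1 0 0 0 94"

```text
time: 1.7
tool_pos: [0.3757, 0.3184, 0.1918]
ee_rot: [3.141, 0.001, 2.694]
wrist_force: [0.0, 0.5, 0.3]
width: 0.0934
finger_force: 0.0
```

Request:
drive_tool --deltas "-0.5 -0.25 -0.1 0 0 0 94; -1 -0.5 -0.1 0 0 0 94; -1 -0.5 -0.1 0 0 0 94"

```text
time: 2.0
tool_pos: [0.4444, 0.2306, 0.2014]
ee_rot: [-3.141, 0.001, 2.695]
wrist_force: [0.5, 0.2, -0.2]
width: 0.0943
finger_force: 0.0
```

Request:
drive_tool --deltas "-0.3 -0.4 -0.1 0 0 0.09 94; -0.5 -0.8 -0.2 0 0 0.18 70; -0.5 -0.8 -0.2 0 0 0.27 70; -0.5 -0.8 -0.2 0 0 0.36 70; -0.5 -0.8 -0.2 0 0 0.45 70"

```text
time: 2.5
tool_pos: [0.453, 0.1403, 0.2213]
ee_rot: [3.141, -0.002, 1.986]
wrist_force: [0.7, -0.1, -0.7]
width: 0.0702
finger_force: 0.0
```

```bash
cat >> h.py <<'E'
np.set_printoptions(precision=4,suppress=True)
def plan(p,yaw):
    T=tool(); d=T[:3,:3].T@(np.array(p)-T[:3,3])*10
    y=np.arctan2(T[1,0],T[0,0]); e=(yaw-y+np.pi)%(2*np.pi)-np.pi
    print("from",T[:3,3],"shift",d,"rz",-e/(np.pi/2))
E
python3 - <<'E'
from h import *
s=cam("wrist"); save(s,"w1.png"); print(s["hand_eye"]); 
H={"last_light_center":.031,"packed_light_center":.034,"loaded_bin_free":.003,"loaded_bin_seat":.074,"loaded_bin":0}
for k,z in H.items():
  for d in finder.landmark_of("wrist",k)[:3]: print(k,np.round(d["xy"]),round(d["confidence"],2),atz(s,d["xy"],z))
plan([.608,.014,.221],np.pi/2)
E
```

```text
[[-0.0003  0.9698  0.2438  0.0697]
 [ 1.      0.0002  0.0006 -0.0001]
 [ 0.0005  0.2438 -0.9698 -0.2118]
 [ 0.      0.      0.      1.    ]]
last_light_center [314. 282.] 0.79 [0.6071 0.0169 0.031 ]
last_light_center [300. 326.] 0.7 [ 0.6217 -0.068   0.031 ]
last_light_center [268. 260.] 0.59 [0.5215 0.0224 0.031 ]
packed_light_center [369. 158.] 0.64 [0.5885 0.2277 0.034 ]
loaded_bin_free [319. 136.] 0.92 [0.515 0.229 0.003]
loaded_bin_seat [347. 144.] 0.81 [0.5376 0.2302 0.074 ]
loaded_bin_seat [456.  64.] 0.59 [0.6148 0.3706 0.074 ]
loaded_bin [332. 137.] 0.96 [0.5343 0.2354 0.    ]
from [0.4531 0.1399 0.2212] shift [-1.7852  0.8936  0.001 ] rz 0.27002168722373365
```

View pics/w1.png

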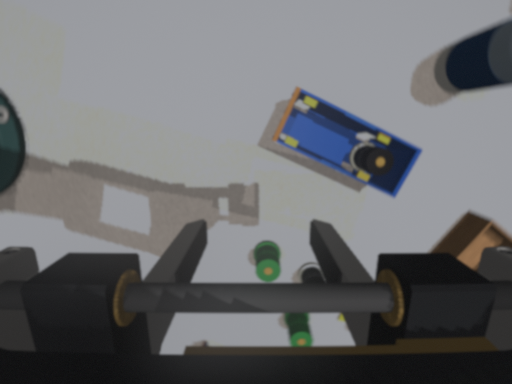

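The wrist picture shows the black light, with its white flange, at about (312,275). The green ones are at (268,260) and (300,326), and the packed light is at (372,160) in the bin. The three views agree on about (0.607, 0.016) for the target. Both greens clear a world-x grasp at 58 mm opening.

Request:
drive_tool --deltas "-0.45 0.22 0 0 0 0.09 58; -0.9 0.45 0 0 0 0.18 58; -0.9 0.45 0 0 0 0.27 58; -0.9 0.45 0 0 0 0.27 58"

```text
time: 3.2
tool_pos: [0.5317, 0.075, 0.2203]
ee_rot: [-3.14, -0.0, 1.568]
wrist_force: [-0.4, 0.8, -1.4]
width: 0.0579
finger_force: 0.0
```

Request:
drive_tool --deltas "-0.32 0.37 0 0 0 0 58; -0.64 0.74 0 0 0 0 58; -0.64 0.74 0 0 0 0 58; -0.64 0.74 0.5 0 0 0 58; -0.64 0.74 0.9 0 0 0 58"

```text
time: 3.7
tool_pos: [0.6052, 0.0123, 0.1313]
ee_rot: [3.139, -0.001, 1.572]
wrist_force: [0.2, -0.6, -0.5]
width: 0.0578
finger_force: 0.0
```

Run:
```python
from h import *
plan([.607,.016,.025],np.pi/2)
s=cam("wrist"); save(s,"w2.png")
for n in("wrist","side"):
  if n=="side": s=cam(n)
  for d in finder.landmark_of(n,"last_light_center")[:3]: print(n,np.round(d["xy"]),round(d["confidence"],2),atz(s,d["xy"],.031))
```

```text
from [0.6052 0.0123 0.1313] shift [0.0361 0.0155 1.0635] rz 0.0009957232712655487
wrist [260. 185.] 0.75 [0.6079 0.017  0.031 ]
wrist [188. 179.] 0.75 [0.5254 0.0236 0.031 ]
wrist [273. 254.] 0.63 [ 0.6241 -0.0698  0.031 ]
side [231. 207.] 0.92 [0.5271 0.0274 0.031 ]
side [261. 200.] 0.89 [0.6174 0.0167 0.031 ]
side [206. 175.] 0.64 [0.5283 0.2007 0.031 ]
```

View pics/w2.png

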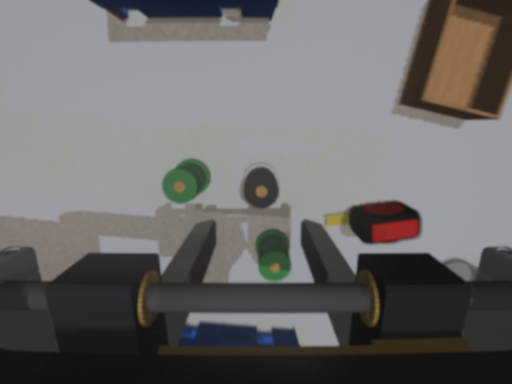

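The black light, with its white flange at (260,180), lies centred between the fingers, and the greens at (182,180) and (273,255) are clear. I'll descend and grip.

Request:
drive_tool --deltas "0.04 0.02 0.4 0 0 0 58; 0.04 0.02 0.7 0 0 0 58; 0.04 0.02 1 0 0 0 58; 0.04 0.02 1 0 0 0 58"

```text
time: 4.3
tool_pos: [0.606, 0.0159, 0.0306]
ee_rot: [-3.139, -0.0, 1.57]
wrist_force: [-0.3, 0.4, -0.7]
width: 0.0584
finger_force: 0.0
```

Request:
drive_tool --deltas "0 0 0.05 0 0 0 30; 0 0 0.05 0 0 0 30; 0 0 0.05 0 0 0 30; 0 0 0.05 0 0 0 30; 0 0 0.05 0 0 0 30"

```text
time: 4.8
tool_pos: [0.6079, 0.0152, 0.0282]
ee_rot: [3.139, 0.0, 1.568]
wrist_force: [-0.7, 0.8, 5.3]
width: 0.0303
finger_force: 2.3
```

Closing to 30.3 mm on a 38 mm body is wrong, so I'll look.

Run:
```python
from h import *
print(robot.get_obs())
s=cam("wrist"); a=s["img"]
for d in finder.landmark_of("wrist","last_light_center")[:3]: print(np.round(d["xy"]),round(d["confidence"],2),atz(s,d["xy"],.031))
print(proj(s,[.607,.016,.062]),proj(s,[.607,.016,0]))
s=cam("side"); u,v=proj(s,[.607,.016,.03]).astype(int); print(u,v)
for d in finder.landmark_of("side","last_light_center")[:3]: print(np.round(d["xy"]),round(d["confidence"],2),atz(s,d["xy"],.031))
c=cv2.resize(s["img"][v-60:v+60,u-50:u+50],(320,384),interpolation=cv2.INTER_CUBIC)
cv2.imwrite("pics/w3.png",cv2.cvtColor(np.hstack([a[:,32:480],c]),cv2.COLOR_RGB2BGR))
```

```text
{'time': 4.8, 'joint_positions': array([-0.0683,  0.2804,  1.4338,  0.0001,  1.425 , -0.0654]), 'qvel': array([ 0.0006, -0.0002,  0.0012,  0.0011,  0.0006,  0.001 ]), 'joint_torque': array([ -0.0489, -37.9549, -27.0513,   0.0738,  -0.3997,  -0.0004]), 'tool_pos': array([0.6079, 0.0152, 0.0282]), 'ee_rot': array([3.1393, 0.0001, 1.5679]), 'wrist_force': array([-0.7323,  0.7848,  5.2876]), 'wrist_torque': array([ 0.0106,  0.3462, -0.0287]), 'finger_force': 2.301040159072727, 'width': 0.0303440140563389}
[260. 214.] 0.98 [0.6092 0.0177 0.031 ]
[150. 210.] 0.88 [0.5233 0.0215 0.031 ]
[276. 309.] 0.63 [ 0.623 -0.069  0.031]
[256.6624 230.3293] [256.8543 205.1624]
258 201
[228. 209.] 0.81 [0.5168 0.0243 0.031 ]
[278. 216.] 0.77 [ 0.6243 -0.0641  0.031 ]
[259. 202.] 0.53 [0.6058 0.0114 0.031 ]
```

View pics/w3.png

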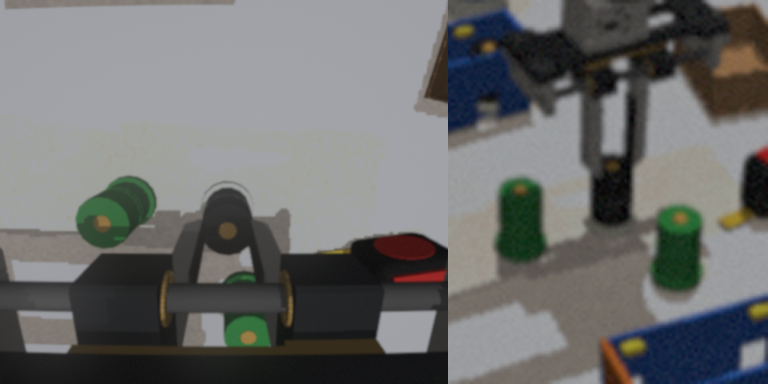

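Request:
drive_tool --deltas "0 0 0 0 0 0 22; 0 0 0 0 0 0 22; 0 0 0 0 0 0 22"

```text
time: 5.3
tool_pos: [0.6058, 0.0151, 0.0286]
ee_rot: [-3.139, 0.0, 1.568]
wrist_force: [-6.0, 0.5, 10.6]
width: 0.0219
finger_force: 5.1
```

Run:
```python
from h import *
s=cam("wrist")
print(proj(s,[.588,.016,.062]),proj(s,[.626,.016,.062]),proj(s,[.594,.016,.062]),proj(s,[.594,.016,.028]))
for d in finder.masks_of("wrist","last_light")[:3]:
    r,c=np.where(d["region"]); print(d["xy"],d["confidence"],c.min(),c.max(),r.min(),r.max())
```

```text
[231.6537 230.15  ] [287.3803 230.0291] [240.4451 230.1373] [243.1476 214.7078]
[259.8, 214.3] 0.65 236 289 181 254
[148.1, 210.1] 0.6 111 190 176 246
[274.4, 328.6] 0.56 258 291 271 347
```

Request:
drive_tool --deltas "0 0 -0.2 0 0 0 22; 0 0 -0.5 0 0 0 30; 0 0 -0.5 0 0 0 58; 0 0 -0.5 0 0 0 58; 0 0 -0.5 0 0 0 58"

```text
time: 5.9
tool_pos: [0.6061, 0.0153, 0.0747]
ee_rot: [-3.139, -0.0, 1.568]
wrist_force: [0.4, 0.0, -0.1]
width: 0.0509
finger_force: 0.0
```

Run:
```python
from h import *
w=cam("wrist"); T=tool()
for z in(-.04,-.03,-.02,-.01,0):
    print(z,[proj(w,(T@[x,y,z,1])[:3]) for x,y in((.0,-.029),(.0,.029))])
s=cam("side")
p=[proj(s,(T@[0,0,z,1])[:3]) for z in(0,-.035)]; print(p); u,v=p[0].astype(int)
for n,q in(("wrist",w),("side",s)):
  print([(d["confidence"],atz(q,d["xy"],.031)) for d in finder.landmark_of(n,"last_light_center")[:3]])
a=s["img"].copy()
c=cv2.resize(a[v-60:v+60,u-50:u+50],(320,384),interpolation=cv2.INTER_CUBIC)
cv2.circle(c,(160,192),2,(255,0,0),-1)
cv2.imwrite("pics/w4.png",cv2.cvtColor(np.hstack([w["img"][:,32:480],c]),cv2.COLOR_RGB2BGR))
```

```text
-0.04 [array([213.7402, 234.7622]), array([301.4437, 234.7308])]
-0.03 [array([215.9431, 229.3201]), array([299.2752, 229.2904])]
-0.02 [array([217.9378, 224.3939]), array([297.3115, 224.3658])]
-0.01 [array([219.7525, 219.914 ]), array([295.5251, 219.8873])]
0 [array([221.4104, 215.8226]), array([293.893 , 215.7972])]
[array([258.5541, 189.226 ]), array([258.9965, 178.8398])]
[(0.97, array([0.6109, 0.0179, 0.031 ])), (0.6, array([0.5215, 0.0213, 0.031 ]))]
[(0.88, array([0.6135, 0.0202, 0.031 ])), (0.75, array([ 0.6268, -0.0668,  0.031 ])), (0.68, array([0.5312, 0.0356, 0.031 ]))]
```

View pics/w4.png

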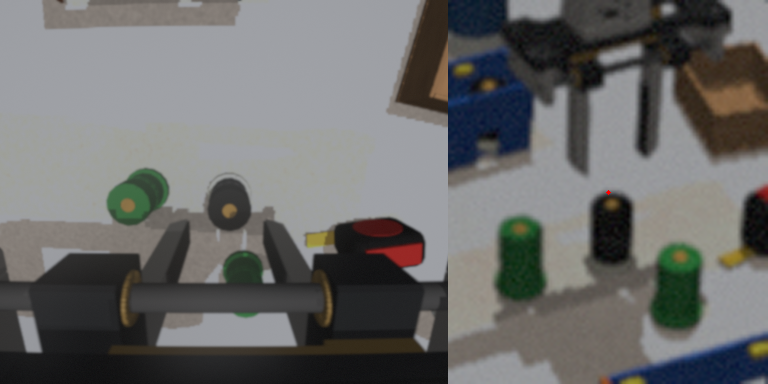

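Both pictures show the fingertips about 30 mm above the reported TCP: wrist (220,222) and (300,222), and side tips above the red TCP mark. The closing contact on the light's 62 mm top at TCP z = 0.0285 also gives about 33 mm. The real fingertips therefore sit about 33 mm behind the stated TCP. The light still stands upright, so I'll allow for this and go lower.

Request:
drive_tool --deltas "0.02 0.02 0.2 0 0 0 60; 0.02 0.02 0.4 0 0 0 60; 0.02 0.02 0.6 0 0 0 60; 0.02 0.02 0.72 0 0 0 60; 0.02 0.02 0.8 0 0 0 60"

```text
time: 6.6
tool_pos: [0.6081, 0.0173, -0.0054]
ee_rot: [-3.139, -0.0, 1.568]
wrist_force: [-0.5, 0.0, 0.5]
width: 0.0598
finger_force: 0.0
```

Request:
drive_tool --deltas "0 0 0.04 0 0 0 50; 0 0 0.04 0 0 0 30; 0 0 0.04 0 0 0 30; 0 0 0.04 0 0 0 30; 0 0 0.04 0 0 0 30"

```text
time: 7.1
tool_pos: [0.6097, 0.0172, -0.0066]
ee_rot: [3.14, 0.0, 1.568]
wrist_force: [-0.2, -0.6, 2.3]
width: 0.0376
finger_force: 30.0
```

Gripped: 37.6 mm at 30 N. Next I lift and carry it towards the loaded bin.

Request:
drive_tool --deltas "0 0 -0.3 0 0 0 30; 0 0 -0.7 0 0 0 30; 0 0 -1 0 0 0 30; 0 0 -1 0 0 0 30"

```text
time: 7.5
tool_pos: [0.6129, 0.017, 0.0988]
ee_rot: [3.13, 0.001, 1.568]
wrist_force: [1.6, -0.2, -0.9]
width: 0.0377
finger_force: 30.0
```

Request:
drive_tool --deltas "0.2 -0.1 -0.25 0 0 0 30; 0.5 -0.3 -0.5 0 0 0 30; 0.8 -0.6 -0.5 0 0 0 30; 1 -0.8 -0.5 0 0 0 30; 1 -0.85 -0.5 0 0 0 30"

```text
time: 8.0
tool_pos: [0.5217, 0.1198, 0.1409]
ee_rot: [-3.139, -0.001, 1.572]
wrist_force: [0.1, 0.7, -2.1]
width: 0.0375
finger_force: 30.0
```

Run:
```python
from h import *
T=tool(); print(T[:3,3],robot.get_obs()["width"])
w=cam("wrist"); save(w,"w5.png")
for k,z in {"loaded_bin_free":.003,"loaded_bin_seat":.074,"loaded_bin":0,"packed_light_center":.034,"last_light_center":0}.items():
  for d in finder.landmark_of("wrist",k)[:2]: print(k,np.round(d["xy"]),round(d["confidence"],2),atz(w,d["xy"],z))
# blue mask -> rim outline
h=cv2.cvtColor(w["img"],cv2.COLOR_RGB2HSV)
m=cv2.inRange(h,(105,120,40),(130,255,255))
n,l,st,c=cv2.connectedComponentsWithStats(m); i=1+st[1:,4].argmax(); r=cv2.minAreaRect(np.argwhere(l==i)[:,::-1].astype(np.float32)); print(st[i],r)
for p in cv2.boxPoints(r): print(p,atz(w,p,.08))
```

```text
[0.5217 0.1198 0.1409] 0.03747627161492192
loaded_bin_free [254.  88.] 0.65 [0.5166 0.2331 0.003 ]
loaded_bin_seat [273.  82.] 0.93 [0.5354 0.2299 0.074 ]
loaded_bin [273.  83.] 0.88 [0.5392 0.2394 0.    ]
packed_light_center [320.  87.] 0.89 [0.5889 0.2309 0.034 ]
last_light_center [258. 235.] 0.71 [0.521  0.0458 0.    ]
[ 183   41  191   80 7353] ((277.71771240234375, 80.26680755615234), (190.00970458984375, 78.27806091308594), 0.43405061960220337)
[182.4191 118.685 ] [0.4497 0.1965 0.08  ]
[183.0121  40.4092] [0.4542 0.2648 0.08  ]
[373.0164  41.8486] [0.6249 0.264  0.08  ]
[372.4233 120.1244] [0.6304 0.1955 0.08  ]
```

View pics/w5.png

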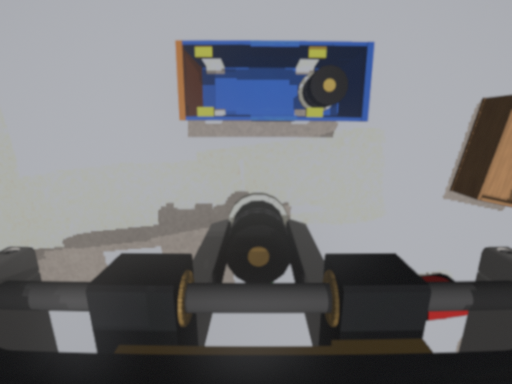

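The bin's long walls run along world x: rim rows 41 and 120, orange end at column 178. That puts the bin centre at about (0.5375, 0.2303) with yaw about 180°. The light hangs upright in the fingers, flange at (258,215). I'll check the light's y offset in the hand.

Run:
```python
from h import *
w=cam("wrist"); T=tool(); print(T[:3,3])
im=w["img"]; g=im[:,258].mean(1).astype(int); print(list(zip(range(180,275,2),g[180:275:2])))
for y in(.13,.135,.14,.143,.146,.15): print(y,proj(w,[.521,y,.1475]),proj(w,[.521,y,.1555]))
c=[d for d in finder.landmark_of("wrist","last_light_center") if 200<d["xy"][1]<300][0]
print(c["xy"],atz(w,c["xy"],T[2,3]+.0066+.031))
print(atz(w,(258.,257.),T[2,3]+.0066+.062))
```

```text
[0.5249 0.1166 0.1417]
[(180, np.int64(169)), (182, np.int64(170)), (184, np.int64(170)), (186, np.int64(170)), (188, np.int64(170)), (190, np.int64(169)), (192, np.int64(141)), (194, np.int64(125)), (196, np.int64(164)), (198, np.int64(168)), (200, np.int64(127)), (202, np.int64(61)), (204, np.int64(54)), (206, np.int64(55)), (208, np.int64(62)), (210, np.int64(63)), (212, np.int64(59)), (214, np.int64(51)), (216, np.int64(50)), (218, np.int64(48)), (220, np.int64(47)), (222, np.int64(46)), (224, np.int64(46)), (226, np.int64(49)), (228, np.int64(49)), (230, np.int64(48)), (232, np.int64(47)), (234, np.int64(45)), (236, np.int64(41)), (238, np.int64(39)), (240, np.int64(40)), (242, np.int64(38)), (244, np.int64(38)), (246, np.int64(56)), (248, np.int64(98)), (250, np.int64(113)), (252, np.int64(93)), (254, np.int64(74)), (256, np.int64(73)), (258, np.int64(73)), (260, np.int64(72)), (262, np.int64(71)), (264, np.int64(70)), (266, np.int64(53)), (268, np.int64(34)), (270, np.int64(35)), (272, np.int64(33)), (274, np.int64(34))]
0.13 [252.7413 201.6206] [252.5293 204.4826]
0.135 [252.6793 195.2888] [252.4636 197.9278]
0.14 [252.6167 188.8838] [252.3973 191.294 ]
0.143 [252.579  185.0054] [252.3572 187.2755]
0.146 [252.541  181.1003] [252.317  183.2282]
0.15 [252.4901 175.8518] [252.263  177.7867]
[259.2, 234.5] [0.5258 0.1159 0.1793]
[0.525  0.1149 0.2103]
```

Request:
drive_tool --deltas "0.5 -0.02 0 0 0 0 30; 1 -0.04 0 0 0 0 30; 1 -0.04 0 0 0 0 30; 1 -0.04 0 0 0 0 30"

```text
time: 8.8
tool_pos: [0.5208, 0.2179, 0.1419]
ee_rot: [-3.141, 0.001, 1.57]
wrist_force: [-0.9, 0.0, -1.7]
width: 0.0378
finger_force: 30.0
```

Request:
drive_tool --deltas "0.13 -0.02 0 0 0 0 30; 0.13 -0.02 0.2 0 0 0 30; 0.13 -0.02 0.5 0 0 0 30; 0.13 -0.02 0.6 0 0 0 30; 0.13 -0.02 0.6 0 0 0 30"

```text
time: 9.3
tool_pos: [0.5173, 0.2294, 0.0802]
ee_rot: [-3.137, 0.001, 1.566]
wrist_force: [-0.1, 0.3, -1.8]
width: 0.0373
finger_force: 30.0
```

Run:
```python
from h import *
T=tool(); print(T[:3,3])
for n in ("top","side"):
  w=cam(n)
  for k,z in {"loaded_bin_seat":.074,"last_light_center":T[2,3]+.0376,"loaded_bin":0}.items():
    for d in finder.landmark_of(n,k)[:3]: print(n,k,np.round(d["xy"]),round(d["confidence"],2),atz(w,d["xy"],z))
```

```text
[0.5173 0.2294 0.0802]
top loaded_bin_seat [178. 206.] 0.88 [0.5419 0.2268 0.074 ]
top last_light_center [281. 177.] 0.75 [ 0.6222 -0.0654  0.1178]
top last_light_center [249. 214.] 0.7 [0.5183 0.0221 0.1178]
top last_light_center [173. 215.] 0.46 [0.5133 0.2304 0.1178]
top loaded_bin [180. 208.] 0.85 [0.5407 0.2359 0.    ]
top loaded_bin [183. 192.] 0.46 [0.5896 0.2293 0.    ]
side loaded_bin_seat [201. 157.] 0.79 [0.5288 0.2343 0.074 ]
side last_light_center [231. 208.] 0.81 [ 0.4781 -0.0735  0.1178]
side last_light_center [280. 218.] 0.81 [ 0.5691 -0.1578  0.1178]
side last_light_center [200. 154.] 0.72 [0.5069 0.186  0.1178]
side loaded_bin [206. 176.] 0.74 [0.5409 0.2341 0.    ]
```

Request:
drive_tool --deltas "0 0 0.15 0 0 0 30; 0 0 0.3 0 0 0 30; 0 0 0.45 0 0 0 30; 0 0 0.55 0 0 0 30; 0 0 0.6 0 0 0 30"

```text
time: 10.2
tool_pos: [0.5172, 0.23, 0.0198]
ee_rot: [-3.138, 0.001, 1.568]
wrist_force: [-0.4, 0.3, -2.3]
width: 0.0378
finger_force: 30.0
```

Request:
drive_tool --deltas "0 0 0.06 0 0 0 30; 0 0 0.12 0 0 0 30; 0 0 0.17 0 0 0 30; 0 0 0.2 0 0 0 30; 0 0 0.2 0 0 0 30"

```text
time: 10.7
tool_pos: [0.5185, 0.2304, 0.002]
ee_rot: [-3.141, 0.0, 1.568]
wrist_force: [0.2, -0.4, -2.3]
width: 0.0373
finger_force: 30.0
```

Request:
drive_tool --deltas "0 0 0.02 0 0 0 30; 0 0 0.04 0 0 0 30; 0 0 0.055 0 0 0 30; 0 0 0.055 0 0 0 30"

```text
time: 11.1
tool_pos: [0.5185, 0.2305, -0.0033]
ee_rot: [-3.141, 0.0, 1.568]
wrist_force: [-0.0, -1.3, -0.4]
width: 0.0376
finger_force: 30.0
```

Contact on the floor. I release to 50 mm and go straight up.

Request:
drive_tool --deltas "0 0 0 0 0 0 44; 0 0 0 0 0 0 48; 0 0 0 0 0 0 48; 0 0 -0.3 0 0 0 48; 0 0 -0.6 0 0 0 48"

```text
time: 11.6
tool_pos: [0.5177, 0.2302, 0.0566]
ee_rot: [-3.139, 0.001, 1.568]
wrist_force: [1.5, 0.4, -0.8]
width: 0.0482
finger_force: 0.0
```

Request:
drive_tool --deltas "0 0 -0.5 0 0 0 48; 0 0 -1 0 0 0 48; 0 0 -1 0 0 0 48; 0 0 -1 0 0 0 48"

```text
time: 12.0
tool_pos: [0.5199, 0.2309, 0.1594]
ee_rot: [3.137, -0.002, 1.568]
wrist_force: [0.3, 0.0, -0.4]
width: 0.0478
finger_force: 0.0
```

Request:
drive_tool --deltas "-0.4 0 0 0 0 0 94; -0.8 0 0 0 0 0 94; -1 0 0 0 0 0.08 94; -1 0 0 0 0 0.16 94; -1 0 0 0 0 0.24 94"

```text
time: 12.5
tool_pos: [0.5171, 0.1294, 0.1543]
ee_rot: [-3.138, 0.002, 1.184]
wrist_force: [0.2, 0.3, -0.8]
width: 0.0846
finger_force: 0.0
```

Run:
```python
from h import *
T=tool(); print(T[:3,3],robot.get_obs()["ee_rot"])
w=cam("wrist"); im=w["img"]
for k,z in {"loaded_bin_seat":.074,"loaded_bin":0,"last_light_center":.034}.items():
  for d in finder.landmark_of("wrist",k)[:3]: print(k,np.round(d["xy"]),round(d["confidence"],2),atz(w,d["xy"],z))
t=cam("top")
for k,z in {"spare_bin_center":.04,"spare_bin_orange_end":.04}.items():
  for d in finder.landmark_of("top",k)[:3]: print(k,np.round(d["xy"]),round(d["confidence"],2),atz(t,d["xy"],z))
cv2.imwrite("pics/w6.png",cv2.cvtColor(im,cv2.COLOR_RGB2BGR))
plan([.584,-.1,.20],0)
```

```text
[0.5171 0.1294 0.1543] [-3.1377  0.0022  1.1839]
loaded_bin_seat [241.  94.] 0.65 [0.5395 0.2289 0.074 ]
loaded_bin [241. 100.] 0.71 [0.5354 0.2317 0.    ]
last_light_center [293. 257.] 0.73 [0.5228 0.0232 0.034 ]
last_light_center [384. 287.] 0.71 [ 0.6222 -0.0657  0.034 ]
last_light_center [225. 108.] 0.63 [0.5163 0.2271 0.034 ]
spare_bin_center [333. 195.] 0.94 [ 0.5809 -0.2257  0.04  ]
spare_bin_orange_end [333. 226.] 0.82 [ 0.4895 -0.2222  0.04  ]
from [0.518  0.1306 0.1562] shift [-1.9001  1.4642 -0.4385] rz 0.7592038586948668
```

View pics/w6.png

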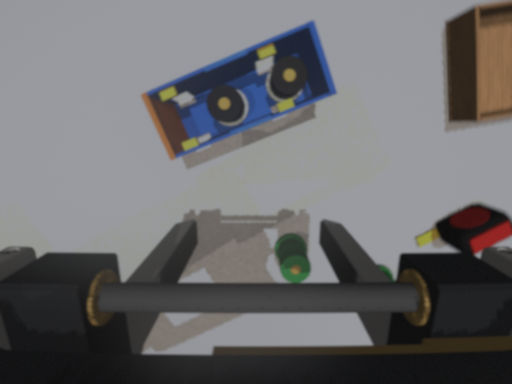

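Both lights now stand in the loaded bin at (227,105) and (290,77), flanges down and lugs clear. Next is the spare bin.

Request:
drive_tool --deltas "-0.4 0.3 -0.2 0 0 0.09 94; -0.8 0.6 -0.3 0 0 0.18 94; -1 0.75 -0.3 0 0 0.27 94; -1 0.75 -0.3 0 0 0.36 94; -1 0.75 -0.3 0 0 0.45 94"

```text
time: 13.35
tool_pos: [0.5512, 0.0087, 0.1867]
ee_rot: [-3.141, 0.0, 0.477]
wrist_force: [-0.6, 0.8, 0.3]
width: 0.0941
finger_force: 0.0
```

Run:
```python
from h import *
plan([.55,-.225,.2],-.05)
```

```text
from [0.5512 0.0087 0.1867] shift [-1.0844  2.0705 -0.1335] rz 0.3356979528460135
```

Request:
drive_tool --deltas "-0.25 0.5 -0.1 0 0 0.09 94; -0.5 1 -0.1 0 0 0.18 94; -0.5 1 -0.1 0 0 0.27 94; -0.5 1 -0.1 0 0 0.335 94; -0.5 1 -0.1 0 0 0.335 94"

```text
time: 13.85
tool_pos: [0.5532, -0.1025, 0.1966]
ee_rot: [-3.141, 0.0, -0.042]
wrist_force: [-0.8, 0.4, -0.1]
width: 0.0936
finger_force: 0.0
```

Request:
drive_tool --deltas "0.02 0.4 0 0 0 0 94; 0.04 0.8 0 0 0 0 94; 0.04 1 0 0 0 0 94; 0.04 1 0 0 0 0 94; 0.04 1 0 0 0 0 94"

```text
time: 14.35
tool_pos: [0.5531, -0.2012, 0.1967]
ee_rot: [-3.14, 0.0, -0.04]
wrist_force: [-0.2, 0.7, 0.1]
width: 0.094
finger_force: 0.0
```

Run:
```python
from h import *
T=tool(); print(T[:3,3],robot.get_obs()["ee_rot"])
w=cam("wrist"); im=w["img"]; save(w,"w7.png")
for k,z in {"spare_bin_center":.04,"spare_bin_orange_end":.04,"spare_bin":0}.items():
  for d in finder.landmark_of("wrist",k)[:3]: print(k,np.round(d["xy"]),round(d["confidence"],2),atz(w,d["xy"],z))
h=cv2.cvtColor(im,cv2.COLOR_RGB2HSV)
m=cv2.inRange(h,(105,120,40),(130,255,255))
n,l,st,c=cv2.connectedComponentsWithStats(m); i=1+st[1:,4].argmax(); print(st[i])
for r in range(st[i][1]+5,min(300,st[i][1]+st[i][3]-3),15):
    q=np.where(l[r]==i)[0]
    if len(q): print(r,q.min(),q.max(),atz(w,(q.min(),r),.08)[:2],atz(w,(q.max(),r),.08)[:2])
```

```text
[ 0.5531 -0.2012  0.1967] [-3.1405  0.0002 -0.0403]
spare_bin_orange_end [273. 225.] 0.96 [ 0.4883 -0.2203  0.04  ]
spare_bin [276. 160.] 0.77 [ 0.5744 -0.229   0.    ]
[ 257  102   42  112 3205]
107 268 296 [ 0.6441 -0.2168] [ 0.6429 -0.2484]
122 265 298 [ 0.6278 -0.2129] [ 0.6263 -0.2506]
137 267 289 [ 0.6109 -0.2146] [ 0.6099 -0.24  ]
152 264 296 [ 0.5938 -0.2105] [ 0.5923 -0.248 ]
167 260 295 [ 0.5763 -0.2051] [ 0.5747 -0.2466]
182 257 293 [ 0.5584 -0.2008] [ 0.5566 -0.2441]
197 261 286 [ 0.5396 -0.2049] [ 0.5384 -0.2353]
```

View pics/w7.png

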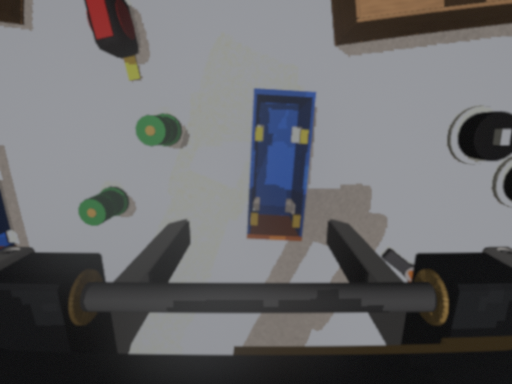

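The picture shows the spare bin with rim corners at (254,90), (315,93), (301,240) and (247,238), orange end nearest the gripper.

Run:
```python
from h import *
w=cam("wrist")
P=np.array([atz(w,p,.08)[:2] for p in((254,90),(315,93),(301,240),(247,238))]); print(P,P.mean(0))
d=(P[0]+P[1]-P[2]-P[3])/2; print(np.linalg.norm(d),np.arctan2(d[1],d[0]), np.linalg.norm(P[0]-P[1]),np.linalg.norm(P[2]-P[3]))
c=P.mean(0); plan([c[0],c[1],.0],np.arctan2(d[1],d[0]))
```

```text
[[ 0.6633 -0.2013]
 [ 0.6575 -0.2695]
 [ 0.4814 -0.2532]
 [ 0.4869 -0.1848]] [ 0.5723 -0.2272]
0.17703849694332616 -0.09294322545040201 0.06841970349196765 0.06861528746677181
from [ 0.5532 -0.2007  0.1971] shift [0.1998 0.2569 1.9712] rz 0.03379538788619454
```

Request:
drive_tool --deltas "0.1 0.12 0 0 0 0.034 94; 0.23 0.255 0 0 0 0.034 94; 0.23 0.255 0.2 0 0 0.034 94; 0.23 0.255 0.55 0 0 0.034 94; 0.23 0.255 0.8 0 0 0.034 94"

```text
time: 15.1
tool_pos: [0.5747, -0.2276, 0.1152]
ee_rot: [-3.141, 0.001, -0.094]
wrist_force: [-0.3, -0.2, -0.5]
width: 0.0942
finger_force: 0.0
```

Run:
```python
from h import *
w=cam("wrist"); T=tool(); print(T[:3,3])
for k,z in {"spare_bin_center":.04,"spare_bin":0,"spare_bin_orange_end":.04}.items():
  for d in finder.landmark_of("wrist",k)[:3]: print(k,np.round(d["xy"]),round(d["confidence"],2),atz(w,d["xy"],z))
h=cv2.cvtColor(w["img"],cv2.COLOR_RGB2HSV); m=cv2.inRange(h,(105,120,40),(130,255,255))
n,l,st,c=cv2.connectedComponentsWithStats(m); i=1+st[1:,4].argmax(); print(st[i])
for r in range(st[i][1],st[i][1]+st[i][3],10):
    q=np.where(l[r]==i)[0]; a,b=atz(w,(q.min(),r),.08)[:2],atz(w,(q.max(),r),.08)[:2]; print(r,q.min(),q.max(),a,b,(np.linalg.inv(T)@[*((a+b)/2),.08,1])[:2])
```

```text
[ 0.572  -0.2262  0.1099]
spare_bin_center [258. 197.] 0.56 [ 0.5723 -0.2279  0.04  ]
spare_bin [261. 190.] 0.87 [ 0.5699 -0.2314  0.    ]
spare_bin_orange_end [259. 272.] 0.96 [ 0.484  -0.2205  0.04  ]
[ 235  118   49  133 5124]
118 242 278 [ 0.653  -0.2219] [ 0.6501 -0.2526] [0.0804 0.0037]
128 243 282 [ 0.6446 -0.2219] [ 0.6414 -0.2554] [0.0721 0.0059]
138 244 282 [ 0.6361 -0.2218] [ 0.6329 -0.2548] [0.0636 0.0063]
148 244 273 [ 0.6275 -0.2209] [ 0.6251 -0.2463] [0.055  0.0024]
158 243 273 [ 0.6189 -0.2191] [ 0.6163 -0.2455] [0.0462 0.002 ]
168 236 280 [ 0.6106 -0.2119] [ 0.6069 -0.251 ] [0.0373 0.002 ]
178 236 282 [ 0.6016 -0.2109] [ 0.5977 -0.2521] [0.0283 0.0028]
188 236 282 [ 0.5924 -0.2099] [ 0.5885 -0.2514] [0.019  0.0029]
198 236 280 [ 0.5831 -0.2088] [ 0.5793 -0.2489] [0.0097 0.0019]
208 237 280 [ 0.5735 -0.2086] [ 0.5698 -0.2482] [0.0001 0.0024]
218 236 280 [ 0.5639 -0.2066] [ 0.5601 -0.2475] [-0.0096  0.0019]
228 238 279 [ 0.5539 -0.2073] [ 0.5503 -0.2458] [-0.0196  0.0024]
238 244 272 [ 0.5433 -0.2119] [ 0.5408 -0.2384] [-0.0297  0.0019]
248 243 277 [ 0.5331 -0.2098] [ 0.5301 -0.2423] [-0.04    0.0038]
```

Request:
drive_tool --deltas "0 0.02 0.3 0 0 0 94; 0 0.02 0.6 0 0 0 94; 0 0.02 0.85 0 0 0 94; 0 0.02 1 0 0 0 94; 0 0.02 1 0 0 0 94"

```text
time: 15.8
tool_pos: [0.5742, -0.23, 0.0161]
ee_rot: [-3.141, 0.002, -0.095]
wrist_force: [-0.8, -0.1, -0.1]
width: 0.094
finger_force: 0.0
```

Request:
drive_tool --deltas "0 0 0.04 0 0 0 80; 0 0 0.04 0 0 0 66; 0 0 0.04 0 0 0 62; 0 0 0.04 0 0 0 62; 0 0 0.04 0 0 0 62"

```text
time: 16.3
tool_pos: [0.5758, -0.2304, 0.0145]
ee_rot: [3.142, -0.003, -0.095]
wrist_force: [0.4, 2.5, 4.6]
width: 0.0699
finger_force: 30.0
```

Gripped at 69.9 mm with 30 N, which matches the grip panels. Lift next.

Request:
drive_tool --deltas "0 0 -0.15 0 0 0 62; 0 0 -0.4 0 0 0 62; 0 0 -0.7 0 0 0 62; 0 0 -1 0 0 0 62; 0 0 -1 0 0 0 62"

```text
time: 16.8
tool_pos: [0.5775, -0.2323, 0.119]
ee_rot: [3.137, -0.01, -0.096]
wrist_force: [0.6, -0.7, -1.8]
width: 0.0695
finger_force: 30.0
```

Request:
drive_tool --deltas "0 0 -0.3 0 0 0 62; 0 0 -0.6 0 0 0 62; 0 0 -0.7 0 0 0 62; 0 0 -0.7 0 0 0 62"

```text
time: 17.2
tool_pos: [0.5752, -0.231, 0.1836]
ee_rot: [3.141, -0.002, -0.096]
wrist_force: [-0.2, 0.3, -2.2]
width: 0.0695
finger_force: 30.0
```

Request:
drive_tool --deltas "-0.04 -0.2 0 0 0 -0.09 62; -0.08 -0.4 0 0 0 -0.18 62; -0.12 -0.6 0 0 0 -0.27 62; -0.15 -0.8 0 0 0 -0.36 62; -0.19 -0.99 0 0 0 -0.45 62"

```text
time: 17.7
tool_pos: [0.5638, -0.1289, 0.1794]
ee_rot: [-3.137, 0.003, 0.617]
wrist_force: [0.2, 0.9, -2.2]
width: 0.0702
finger_force: 30.0
```

Request:
drive_tool --deltas "0.1 -0.18 0 0 0 -0.09 62; 0.2 -0.36 0 0 0 -0.18 62; 0.3 -0.54 0 0 0 -0.27 62; 0.4 -0.72 0 0 0 -0.36 62; 0.49 -0.88 0 0 0 -0.45 62"

```text
time: 18.2
tool_pos: [0.5533, -0.0288, 0.1795]
ee_rot: [-3.136, 0.0, 1.324]
wrist_force: [0.4, -0.5, -1.4]
width: 0.0697
finger_force: 30.0
```

Request:
drive_tool --deltas "0.19 -0.07 0 0 0 -0.09 62; 0.38 -0.14 0 0 0 -0.18 62; 0.57 -0.21 0 0 0 -0.27 62; 0.76 -0.28 0 0 0 -0.36 62; 0.94 -0.35 0 0 0 -0.45 62"

```text
time: 18.7
tool_pos: [0.543, 0.0706, 0.1795]
ee_rot: [-3.137, -0.002, 2.031]
wrist_force: [-0.2, -0.7, -1.9]
width: 0.0699
finger_force: 30.0
```

Request:
drive_tool --deltas "0.19 0.07 0 0 0 -0.09 62; 0.38 0.14 0 0 0 -0.18 62; 0.57 0.21 0 0 0 -0.27 62; 0.76 0.28 0 0 0 -0.36 62; 0.94 0.35 0 0 0 -0.45 62"

```text
time: 19.2
tool_pos: [0.5332, 0.1701, 0.1795]
ee_rot: [-3.139, -0.004, 2.738]
wrist_force: [-0.3, 0.6, -1.2]
width: 0.0696
finger_force: 30.0
```

Run:
```python
from h import *
plan([.5375,.17,.183],np.pi)
```

```text
from [0.5332 0.1701 0.1795] shift [-0.0402  0.0156 -0.0355] rz -0.2571600627070124
```

Request:
drive_tool --deltas "0 0 0 0 0 -0.09 62; 0 0 0 0 0 -0.18 62; 0 0 0 0 0 -0.257 62; 0 0 0 0 0 -0.257 62; 0 0 0 0 0 -0.257 62"

```text
time: 19.7
tool_pos: [0.5338, 0.1694, 0.1807]
ee_rot: [-3.141, -0.003, 3.133]
wrist_force: [0.6, -0.3, -1.9]
width: 0.07
finger_force: 30.0
```

Run:
```python
from h import *
w=cam("wrist"); T=tool(); print(T[:3,3],robot.get_obs()["ee_rot"]); save(w,"w8.png")
z0=T[2,3]-.0135
for k,z in {"spare_bin_center":z0+.04,"spare_bin":z0,"spare_bin_orange_end":z0+.04,"loaded_bin_seat":.074,"loaded_bin":0,"loaded_bin_free":.003,"packed_light_center":.034}.items():
  for d in finder.landmark_of("wrist",k)[:2]: print(k,np.round(d["xy"]),round(d["confidence"],2),atz(w,d["xy"],z))
t=cam("top"); z=z0
c=cv2.resize(t["img"][160:250,130:250],(800,600),interpolation=cv2.INTER_CUBIC); 
for k,z in {"spare_bin_center":z0+.04,"spare_bin_orange_end":z0+.04,"loaded_bin_seat":.074,"loaded_bin":0}.items():
  for d in finder.landmark_of("top",k)[:2]: print("top",k,np.round(d["xy"]),round(d["confidence"],2),atz(t,d["xy"],z))
```

```text
[0.5341 0.1694 0.1812] [-3.141  -0.0026  3.1332]
spare_bin_center [257. 235.] 0.87 [0.5384 0.1681 0.2077]
spare_bin [257. 215.] 0.71 [0.5364 0.168  0.1677]
spare_bin [258. 334.] 0.32 [0.6558 0.1675 0.1677]
spare_bin_orange_end [257. 334.] 0.74 [0.6216 0.1667 0.2077]
loaded_bin_seat [311. 190.] 0.7 [0.5359 0.2306 0.074 ]
loaded_bin [303. 176.] 0.78 [0.5331 0.2331 0.    ]
loaded_bin [300. 168.] 0.27 [0.5205 0.2278 0.    ]
loaded_bin_free [302. 166.] 0.92 [0.5183 0.2304 0.003 ]
top spare_bin_center [182. 215.] 0.21 [0.5096 0.188  0.2077]
top spare_bin_orange_end [190. 168.] 0.69 [0.6283 0.1697 0.2077]
top loaded_bin_seat [177. 206.] 0.69 [0.5421 0.2303 0.074 ]
```

View pics/w8.png

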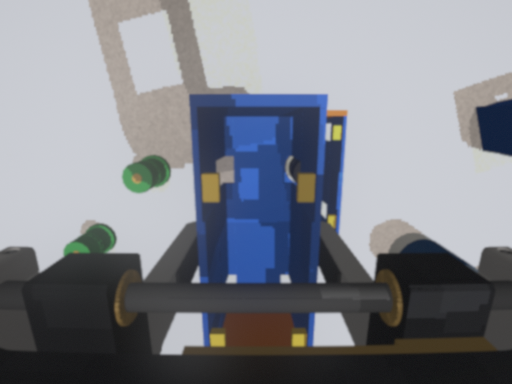

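The carried bin shows with its plain end at row 96 (rim columns 190–327) and its orange end nearest the gripper. The lower bin's orange end shows at (336,112), rim edge at column 346, so the turn is right. Now I get the relative offset from the edges in this one picture.

Run:
```python
from h import *
w=cam("wrist"); T=tool(); im=w["img"].astype(int); zr=T[2,3]-.0135+.08; print(T[:3,3])
def edge(v,a,b,sg):  # subpixel strongest luminance gradient
    g=np.gradient(v.astype(float))[a:b]*sg; i=g.argmax(); 
    q=np.clip(g[max(0,i-2):i+3],0,None); return a+max(0,i-2)+(q*np.arange(len(q))).sum()/q.sum()
red=im[:,:,0]
r=edge(red[:,240:280].mean(1),80,112,-1)
L=[(rr,edge(red[rr-2:rr+3].mean(0),170,205,-1)) for rr in(110,130,150,170,190,205)]
Rr=edge(red[100:106].mean(0),315,340,1)
print("held end row",r,atz(w,(258,r),zr),"right",Rr,atz(w,(Rr,103),zr))
for rr,c in L: print("held left",rr,c,atz(w,(c,rr),zr)[:2])
sat=im.max(2)-im.min(2)
o=edge(sat[:,334:344].mean(1),95,118,1); print("lower end",o,atz(w,(339,o),.08))
for rr in(125,145,160,180,195): c=edge(sat[rr-2:rr+3].mean(0),335,358,-1); print("lower right",rr,c,atz(w,(c,rr),.08)[:2])
```

```text
[0.5347 0.1696 0.1829]
held end row 93.78885817563257 [0.4489 0.1694 0.2494] right 326.8583162217659 [0.4534 0.2038 0.2494]
held left 110 189.85124760076775 [0.4563 0.1352]
held left 130 190.88715953307394 [0.4661 0.1351]
held left 150 191.89327641408752 [0.4762 0.135 ]
held left 170 193.0132605304212 [0.4866 0.135 ]
held left 190 194.10513833992096 [0.4974 0.1349]
held left 205 194.99290220820188 [0.5058 0.1348]
lower end 109.36074144486692 [0.447  0.2574 0.08  ]
lower right 125 345.25659978880674 [0.4636 0.2653]
lower right 145 343.85984427141267 [0.4854 0.2652]
lower right 160 342.6628701594533 [0.5021 0.2649]
lower right 180 341.27794561933536 [0.5252 0.2648]
lower right 195 340.17992047713716 [0.543  0.2647]
```

Both bins' yaws agree within 1 mrad. The carried bin's centre is (0.5387, 0.1694) and the seat is at (0.537, 0.2297). So I shift tx +0.02, ty +0.60.

Request:
drive_tool --deltas "0.01 0.2 0 0 0 0 62; 0.02 0.4 0 0 0 0 62; 0.02 0.6 0 0 0 0 62; 0.02 0.603 0 0 0 0 62; 0.02 0.603 0 0 0 0 62"

```text
time: 20.9
tool_pos: [0.533, 0.2298, 0.1827]
ee_rot: [-3.141, -0.0, 3.136]
wrist_force: [0.0, -0.2, -1.9]
width: 0.0698
finger_force: 30.0
```

Request:
drive_tool --deltas "0 0 0.15 0 0 0 62; 0 0 0.35 0 0 0 62; 0 0 0.5 0 0 0 62; 0 0 0.6 0 0 0 62; 0 0 0.6 0 0 0 62"

```text
time: 21.4
tool_pos: [0.5317, 0.229, 0.1202]
ee_rot: [-3.14, -0.004, 3.135]
wrist_force: [-0.4, -0.9, -1.7]
width: 0.07
finger_force: 30.0
```

Run:
```python
from h import *
w=cam("wrist"); o=robot.get_obs();T=tool(); im=w["img"].astype(int); print(T[:3,3],o["ee_rot"],o["wrist_force"])
zr=T[2,3]-.0135+.08; red=im[:,:,0]; sat=im.max(2)-im.min(2)
print(proj(w,[.4486,.23,zr]),proj(w,[.447,.23,.08]),proj(w,[.47,.195,zr]),proj(w,[.47,.265,zr]))
print(list(np.round(red[70:125,240:275].mean(1)).astype(int)))
for rr in(110,130,150,170): print(rr,[int(np.where(sat[rr]>60)[0][k]) for k in(0,-1)])
```

```text
[0.5326 0.2294 0.1218] [-3.141  -0.0019  3.135 ] [ 0.1268  0.3796 -2.0124]
[260.1218  98.7119] [259.4304 109.3128] [191.7961 143.3499] [328.9954 142.3834]
[np.int64(196), np.int64(196), np.int64(196), np.int64(196), np.int64(196), np.int64(196), np.int64(196), np.int64(195), np.int64(195), np.int64(195), np.int64(195), np.int64(195), np.int64(195), np.int64(195), np.int64(195), np.int64(195), np.int64(195), np.int64(193), np.int64(190), np.int64(183), np.int64(180), np.int64(178), np.int64(172), np.int64(152), np.int64(111), np.int64(76), np.int64(68), np.int64(68), np.int64(67), np.int64(67), np.int64(67), np.int64(67), np.int64(66), np.int64(66), np.int64(65), np.int64(62), np.int64(57), np.int64(50), np.int64(47), np.int64(46), np.int64(46), np.int64(45), np.int64(45), np.int64(44), np.int64(44), np.int64(46), np.int64(52), np.int64(59), np.int64(61), np.int64(61), np.int64(61), np.int64(61), np.int64(60), np.int64(60), np.int64(60)]
110 [319, 326]
130 [226, 325]
150 [194, 324]
170 [97, 322]
```

Request:
drive_tool --deltas "0 0.005 0.06 0 0 0 62; 0 0.005 0.12 0 0 0 62; 0 0.005 0.18 0 0 0 62; 0 0.005 0.24 0 0 0 62; 0 0.005 0.26 0 0 0 62"

```text
time: 21.95
tool_pos: [0.5326, 0.2303, 0.0958]
ee_rot: [-3.141, -0.001, 3.136]
wrist_force: [-0.2, -0.4, -1.6]
width: 0.07
finger_force: 30.0
```

Request:
drive_tool --deltas "0 0 0.02 0 0 0 62; 0 0 0.04 0 0 0 62; 0 0 0.05 0 0 0 62; 0 0 0.06 0 0 0 62; 0 0 0.06 0 0 0 62"

```text
time: 22.45
tool_pos: [0.5333, 0.2309, 0.0911]
ee_rot: [3.141, 0.001, 3.136]
wrist_force: [0.0, 1.5, -1.8]
width: 0.0698
finger_force: 30.0
```

Request:
drive_tool --deltas "0 0 0.01 0 0 0 62; 0 0 0.02 0 0 0 62; 0 0 0.03 0 0 0 62; 0 0 0.03 0 0 0 62"

```text
time: 22.85
tool_pos: [0.5334, 0.2309, 0.0887]
ee_rot: [3.14, 0.001, 3.136]
wrist_force: [-0.3, 1.3, 1.3]
width: 0.0696
finger_force: 30.0
```

Contact comes at underside height of about 75 mm. That is lug height, below the rim. I ease down 1 mm more and see that it stiffens.

Request:
drive_tool --deltas "0 0 0.01 0 0 0 62; 0 0 0.015 0 0 0 62; 0 0 0.015 0 0 0 62"

```text
time: 23.15
tool_pos: [0.5336, 0.231, 0.0885]
ee_rot: [3.14, 0.002, 3.136]
wrist_force: [-1.6, 2.5, 6.7]
width: 0.0698
finger_force: 30.0
```

Firm support at 75 mm. I release slowly, retract, move clear and check.

Request:
drive_tool --deltas "0 0 0 0 0 0 72; 0 0 0 0 0 0 80; 0 0 0 0 0 0 94; 0 0 0 0 0 0 94; 0 0 0 0 0 0 94"

```text
time: 23.65
tool_pos: [0.533, 0.2302, 0.086]
ee_rot: [-3.141, -0.001, 3.135]
wrist_force: [0.1, -0.2, 0.1]
width: 0.0935
finger_force: 0.0
```

Request:
drive_tool --deltas "0 0 -0.2 0 0 0 94; 0 0 -0.5 0 0 0 94; 0 0 -0.9 0 0 0 94; 0 0 -1 0 0 0 94; 0 0 -1 0 0 0 94"

```text
time: 24.15
tool_pos: [0.5344, 0.2308, 0.1888]
ee_rot: [3.14, 0.005, 3.135]
wrist_force: [-0.3, 0.2, -0.9]
width: 0.094
finger_force: 0.0
```

Request:
drive_tool --deltas "0.2 -0.2 0 0 0 0 94; 0.5 -0.5 0 0 0 0 94; 0.8 -0.8 -0.2 0 0 0 94; 0.8 -0.8 -0.2 0 0 0 94; 0.8 -0.8 -0.2 0 0 0 94"

```text
time: 24.65
tool_pos: [0.4522, 0.1507, 0.2052]
ee_rot: [3.141, -0.001, 3.135]
wrist_force: [-0.4, 0.2, 0.4]
width: 0.0938
finger_force: 0.0
```

Run:
```python
from h import *
w=cam("wrist"); T=tool(); print(T[:3,3],robot.get_obs()["ee_rot"])
t=cam("top"); s=cam("side")
for n,q in(("wrist",w),("top",t),("side",s)):
  for k,z in {"spare_bin_center":.114,"spare_bin_orange_end":.114,"loaded_bin":0}.items():
    for d in finder.landmark_of(n,k)[:1]: print(n,k,np.round(d["xy"]),round(d["confidence"],2),atz(q,d["xy"],z))
# blue stack in side and wrist: outline vs model of both rims
def box(zf,h,yaw,c):
    o=[]
    for L,W,z in((.168,.058,zf),(.18,.07,zf+h)):
        for a in(-1,1):
            for b in(-1,1): o.append([c[0]+a*L/2,c[1]+b*W/2,z])
    return o
def hull(q,zu,dc=(0,0)):
    m=np.zeros((384,512),np.uint8)
    for b in(box(0,.08,0,(.537,.2297)),box(zu,.08,0,(.537+dc[0],.2297+dc[1]))):
        P=np.array([proj(q,p) for p in b]); cv2.fillConvexPoly(m,cv2.convexHull(P.astype(np.float32)).astype(np.int32),255)
    return m>0
for n,q in(("wrist",w),("side",s),("top",t)):
    h=cv2.cvtColor(q["img"],cv2.COLOR_RGB2HSV); b=cv2.inRange(h,(105,110,30),(130,255,255))|cv2.inRange(h,(5,150,60),(30,255,255))
    reg=cv2.dilate(hull(q,.09).astype(np.uint8),np.ones((9,9)))
    b=cv2.morphologyEx((b>0).astype(np.uint8)*reg,cv2.MORPH_CLOSE,np.ones((13,13)))>0
    for zu in(.02,.05,.062,.068,.074,.08,.086): m=hull(q,zu); print(n,zu,round((m&b).sum()/(m|b).sum(),3),end="; ")
    r=np.where(b); print(r[1].min(),r[1].max(),r[0].min(),r[0].max())
```

```text
[0.4524 0.1511 0.2047] [ 3.1415 -0.0019  3.1352]
wrist spare_bin_center [322. 261.] 0.9 [0.5384 0.2264 0.114 ]
wrist spare_bin_orange_end [322. 318.] 0.88 [0.619  0.2303 0.114 ]
wrist loaded_bin [311. 222.] 0.84 [0.5294 0.2332 0.    ]
top spare_bin_center [171. 206.] 0.74 [0.539 0.237 0.114]
top spare_bin_orange_end [176. 175.] 0.63 [0.626  0.2267 0.114 ]
top loaded_bin [180. 210.] 0.44 [0.5352 0.2373 0.    ]
side spare_bin_center [201. 146.] 0.87 [0.5284 0.2344 0.114 ]
side spare_bin_orange_end [227. 142.] 0.59 [0.6083 0.2174 0.114 ]
side loaded_bin [205. 174.] 0.78 [0.5436 0.2474 0.    ]
wrist 0.02 0.399; wrist 0.05 0.459; wrist 0.062 0.502; wrist 0.068 0.523; wrist 0.074 0.54; wrist 0.08 0.518; wrist 0.086 0.492; 292 374 181 346
side 0.02 0.651; side 0.05 0.798; side 0.062 0.851; side 0.068 0.876; side 0.074 0.87; side 0.08 0.858; side 0.086 0.85; 171 234 120 185
top 0.02 0.478; top 0.05 0.524; top 0.062 0.527; top 0.068 0.518; top 0.074 0.507; top 0.08 0.498; top 0.086 0.489; 157 190 173 215
```

The model fits best with the upper bin's underside at 68–74 mm, orange end at +x. One last check: level, from the rim line in the side view.

Run:
```python
from h import *
from scipy.optimize import minimize
s=cam("side"); h=cv2.cvtColor(s["img"],cv2.COLOR_RGB2HSV)
b=(cv2.inRange(h,(105,110,30),(130,255,255))|cv2.inRange(h,(3,140,50),(30,255,255)))
r=np.zeros_like(b); r[105:195,160:245]=1
b=cv2.morphologyEx((b>0).astype(np.uint8)*r,cv2.MORPH_CLOSE,np.ones((13,13)))>0
def f(p,out=False):
    dx,dy,z,pt,rl=p; m=np.zeros((384*4,512*4),np.uint8)
    for zu,c,rot in((0,(.537,.2297),np.eye(3)),(z,(.537+dx,.2297+dy),R.from_euler("xyz",[rl,pt,0]).as_matrix())):
        P=[proj(s,rot@[a*L/2,e*W/2,q]+[*c,zu]) for L,W,q in((.168,.058,0),(.18,.07,.08)) for a in(-1,1) for e in(-1,1)]
        cv2.fillConvexPoly(m,cv2.convexHull((np.array(P)*4+1.5).astype(np.float32)).astype(np.int32),255)
    m=cv2.resize(m,(512,384),interpolation=cv2.INTER_AREA)/255.
    return np.abs(m-b).sum()
for pt in(-.08,-.05,-.025,0,.025,.05,.08): print("pitch",pt,min((round(f((dx,0,z,pt,0))),z,dx) for z in(.066,.07,.074,.078) for dx in(-.004,0,.004)))
for rl in(-.1,-.05,0,.05,.1): print("roll",rl,min((round(f((0,0,z,0,rl))),z) for z in(.066,.07,.074,.078)))
o=robot.get_obs(); print(o["time"])
for k,z in {"last_light_center":.031,"water_bottle":0,"pliers":0,"tape_measure":0}.items():
  print(k,[atz(s,d["xy"],z)[:2].round(3) for d in finder.landmark_of("side",k)[:2]])
```

```text
pitch -0.08 (472, 0.074, 0)
pitch -0.05 (477, 0.074, 0)
pitch -0.025 (482, 0.074, -0.004)
pitch 0 (495, 0.074, -0.004)
pitch 0.025 (511, 0.074, -0.004)
pitch 0.05 (534, 0.074, -0.004)
pitch 0.08 (564, 0.074, -0.004)
roll -0.1 (494, 0.07)
roll -0.05 (502, 0.07)
roll 0 (510, 0.07)
roll 0.05 (514, 0.074)
roll 0.1 (527, 0.074)
25.3
last_light_center [array([0.526, 0.027]), array([0.675, 0.346])]
water_bottle []
pliers [array([ 0.374, -0.446])]
tape_measure [array([ 0.751, -0.027])]
```

Request:
drive_tool --deltas "-0.3 0.1 -0.3 0 0 0 94; -0.6 0.2 -0.55 0 0 0 94; -0.95 0.4 -0.55 0 0 0 94; -0.95 0.4 -0.55 0 0 0 94"

```text
time: 25.9
tool_pos: [0.5507, 0.1917, 0.2586]
ee_rot: [-3.142, -0.002, 3.136]
wrist_force: [-0.7, -0.8, -0.9]
width: 0.0939
finger_force: 0.0
```

Request:
drive_tool --deltas "-0.4 0.2 0 0 0 0 94; -0.8 0.39 0 0 0 0 94; -0.95 0.39 0 0 0 0 94; -0.95 0.39 0 0 0 0 94; -0.95 0.39 0 0 0 0 94"

```text
time: 26.4
tool_pos: [0.6423, 0.2284, 0.2612]
ee_rot: [-3.141, -0.001, 3.135]
wrist_force: [0.0, 0.2, 0.8]
width: 0.0939
finger_force: 0.0
```

Run:
```python
from h import *
w=cam("wrist"); T=tool(); im=w["img"].astype(int); print(T[:3,3])
red=im[:,:,0]; 
for x in(.4473,.4573,.48,.51,.54,.57,.60,.6168,.6268):
    a,b=proj(w,[x,.1947,.154]),proj(w,[x,.2647,.154]); r=int(round(a[1]))
    if r>=383: continue
    v=np.gradient(red[r-1:r+2].mean(0)); 
    l=int(a[0]);rr=int(b[0]); L=l-8+v[l-8:l+9].argmin(); Q=rr-8+v[rr-8:rr+9].argmax()
    print(x,r,"pred",a[0].round(1),b[0].round(1),"seen",L,Q,"grad",v[L].round(),v[Q].round())
c=int(proj(w,[.45,.23,.154])[0]); r=proj(w,[.447,.23,.154])[1],proj(w,[.627,.23,.154])[1]; g=np.gradient(red[:,c-10:c+10].mean(1)); print("rows pred",r,[(i,int(g[i])) for i in range(384) if abs(g[i])>10])
for d in finder.landmark_of("wrist","spare_bin_orange_end")[:1]+finder.landmark_of("wrist","spare_bin_center")[:1]: print(d["xy"],atz(w,d["xy"],.114))
```

```text
[0.6421 0.2284 0.2621]
0.4473 2 pred 224.6 293.1 seen 226 294 grad -19.0 19.0
0.4573 13 pred 224.9 293.0 seen 226 293 grad -35.0 34.0
0.48 36 pred 225.5 292.6 seen 227 293 grad -21.0 36.0
0.51 67 pred 226.4 292.1 seen 228 292 grad -21.0 34.0
0.54 96 pred 227.3 291.5 seen 228 291 grad -17.0 30.0
0.57 125 pred 228.1 291.0 seen 229 291 grad -18.0 30.0
0.6 152 pred 228.9 290.5 seen 229 290 grad -28.0 28.0
0.6168 166 pred 229.4 290.2 seen 230 290 grad -30.0 29.0
0.6268 175 pred 229.6 290.0 seen 230 282 grad -6.0 7.0
rows pred (np.float64(1.0924557150781595), np.float64(175.0229109246103)) [(0, -15), (1, -26), (2, -37), (3, -25), (169, 13), (170, 15), (175, 11), (281, -12), (282, -24), (283, -26), (284, -14), (311, 15), (312, 28), (313, 27), (314, 15), (341, -26), (342, -36), (343, -23)]
[262.0, 166.8] [0.6231 0.2328 0.114 ]
[257.0, 97.2] [0.5372 0.227  0.114 ]
```

The rim fits a level bin at 154 mm to about a pixel at both ends, orange end over the plain end. The arm is clear, so I hand in.

```bash
python3 -c "
from bench import robot; print(robot.close_job())"
```

```text
the job is handed in; nothing more can be done
None
```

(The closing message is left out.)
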